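Clamp a padlock in the ratchet lock vice

TASK

The green padlock lies loose between the jaws of the blue lock vice, whose ratchet is still set to loosen. Flip the red direction lever over to its other side, swing the black-knobbed handle back anticlockwise (seen from above) nearly to its stop to feel that it free-wheels, then pump the handle until the jaws hold the padlock snugly: stop at the first clear rise in resistance, do not crush it. Work only through the lever and the handle, then let go and leave everything else as it stands.

Things in the scene. Friction and masses are not known exactly. Their poses are not given: they have to be found in the camera images.
- lock_vice: Blue ratchet vice fixed to the desk. Origin on the desk under the vertical ratchet axis; +x to the jaws, -x along the handle at angle 0, y left of +x. Base 12 mm thick, x -49..156, y +-55 mm. On the axis: blue housing (radius 34, to z 49), toothed steel crown wheel (16 teeth, to z 62), ratchet head (within 34 mm of the axis, to z 82).
- ratchet_handle (a joint): Handle angle, rad: 0 along the vice's -x, positive = turned clockwise from above (tightening), stops at +-0.55. Torque about 0.05 N m plus clicks to 0.2 free-wheeling, 0.5 driving the jaw, then 2 N m more per rad once the padlock is gripped. Each clockwise stroke loses up to 0.39 rad before the pawl catches. Stays where left.
- handle_grip (a point): Middle of the upright black knob at the handle's end, 90 mm from the ratchet axis, 98 mm above the desk. The knob is 23 mm across, z 76 to 119 mm, and spins freely on its own upright pin; the handle bar under it is 18 mm wide, its top at z 75 mm.
- direction_lever (a joint): Tilt of the red lever on the ratchet head, rad; pivot on the ratchet axis, 72 mm up, lying along the handle. Negative (-0.27): leans to the handle's -y side, loosens. Positive (+0.27): leans to its +y, drives clockwise, free-wheels back. Snaps over by a spring (2 N at the ball); a pawl landing on a tooth holds it at +-0.1 until the handle moves. Stops +-0.27.
- lever_tip (a point): Centre of the red ball, 16 mm across, on top of the direction lever, 50 mm from its pivot, about 120 mm above the desk; the red stem under it is 9 mm thick. The handle's +y is the vice's +y turned with the handle.
- moving_jaw: Steel moving jaw with its rack, 60 mm wide, z 13 to 44 mm. Origin at the vice's origin at the start. Slides to the vice's +x, 10 mm per rad that the pawl drives the crown wheel clockwise; stiff (42 N), stays where it is left. Not to be touched.
- jaw_face (a point): Middle of the moving jaw's gripping face, 29 mm above the desk, facing the vice's +x.
- clamp_pad: Springy black pad on the fixed jaw, 52 mm wide, z 14 to 40 mm, facing the moving jaw; its face lies 6 mm from its origin, towards the vice's -x. It yields 1 mm per 20 N, at most 4 mm. A snug hold is about 20 N here (0.2 N m more at the handle than with the jaw running free); 40 N crushes. Its place along the vice's x differs from start to start.
- padlock_green: Green padlock, 72 x 45 x 21 mm, lying flat and loose on the vice's bed (12 mm above the desk) between the jaws, to be gripped across its 44 mm wide body; 8 to 14 mm of play in all. Origin under its middle; its x runs from body to shackle, along the vice's +y. Not to be touched.
- screen_edge (a point): Lower left corner of the large fixed computer screen, 177 mm above the desk. The screen is an upright wall 540 mm wide and 30 mm thick, 177 to 512 mm above the desk, on a stand; from here it runs to the right and towards the robot (direction -0.5, -0.87), between the robot's right side and the vice: pass over it or in front of it.
- padlock_brass: Brass-coloured padlock 72 x 45 x 21 mm, lying on the desk; leave alone.
- key_red: Key with a red tag, 138 x 34 x 4 mm, lying on the desk; leave alone.
- tape_rule: Yellow pocket tape measure, 34 x 83 x 67 mm; leave alone.
- pen: Green pen, 138 mm long, 11 mm thick; leave alone.
- clips: Black binder clip, 32 x 31 x 38 mm; leave alone.

How it is judged:
By the outcome, as a careful person would: the job done as asked, in the order asked, and still so for the second after the job is handed in, with the robot touching nothing.
It also fails if it takes over 72 s, if anything falls off the work surface, if the arm or the gripper's body presses on something with over 40 N, if the wrist force passes 120 N, or if a joint passes its speed limit or range.

ROBOT

A 6-joint arm with a two-finger parallel gripper is mounted at the origin on a cart in front of the work surface, level with it; the furniture and walls round the work are solid. World frame = base frame: x ahead of the robot, y to its left, z up, the work surface at z = 0. Lengths are in m, angles in degrees, forces in N, time in s.
With the tool pointing down it reaches from about 0.35 to 0.875 m from the base axis. Payload 4.2 kg.
Tool frame: the origin (TCP) lies at the very end of the fingers, on their centre line; the grasp point (between the pads) lies 19 mm behind it; z points along the fingers, y is the line along which they close (so a half turn about z gives the same grasp; the last joint's range is limited). The gripper opens to 85 mm and grips with 20 to 120 N. Pads are 22 mm wide; open, the fingers measure 114 mm over their backs; the gripper's body (76 mm by 85 mm) begins 54 mm behind the grasp point. The pads swing forward as they close: fully open they stand 13 mm farther back than shut.
Start: joints at [-60.699, 22.042, 0.453, 0, -68.411, -14.817], TCP at [0.156, -0.605, 0.231] pointing down, gripper open.
Joint ranges: [-179.83, 179.83], [-69.29, 118.12], [-61.27, 80.66], [-181.25, 117.63], [-171.15, -9.14], [-177.46, 177.46]. Speed limits (degrees/s): [159.86, 159.86, 180, 180, 180, 180].

INTERFACE

Orientations are given as a 3x3 rotation matrix whose columns are the frame's x, y, z axes.
In Python, from plant import robot gives the robot as it stands.
- The arm moves only by the tool carry_out, never from a script. Its arguments are lists of equal length, an entry for each row: "xyz": the shift along the tool's x, y, z in units of 30 mm (1.0 is 30 mm), a list of three; "twist": the turn about the tool's z in units of 6 degrees (1.0 is 6 degrees); "claw": the opening, from 0 (shut) to 1 (fully open). In form: {"xyz": [[x, y, z], ...], "twist": [twist, ...], "claw": [claw, ...]}. A call has 1 to 8 rows; each row is the pose to reach, as a shift and turn from the pose commanded when the call began, along the tool's axes at that moment; what a row does not reach only later rows make up. A row lasts 1/12 s, in which the tool goes at most 41.7 mm and 7.16 degrees, less where a joint would pass 70% of its speed; a pose out of reach is approached as far as the arm can. A call with a gripper value outside its range is refused whole. The fingers move at their own pace and stop on an object; "newtons" is the grip in N (left out, the last holds). Time passes only in rows, so rows that repeat a pose let the fingers close. It gives the time, the measured TCP pose, the force, the opening and the grip force at its end, in the units of the state.
- robot.observe(): the state, without advancing time (a new reading comes with each control period).
- robot.snapshot(name): name is "side" or "top" or "wrist"; returns a dict with "img" (420x560x3 uint8, blue, green, red), "range_z" (420x560 float32, m along the optical axis (not along the pixel's ray), 0 where there is no reading), "vfov" (degrees; the focal length in pixels is half the picture's height over the tangent of half this angle, whatever the lens; pixels are square), "cx", "cy" (the principal point, pixels), "distortion" ([k1, k2, p1, p2, k3] as OpenCV has them; the pictures are not rectified), "pose" (4x4, takes a point from camera to world coordinates). Camera axes: x right, y up, looking along -z (the intrinsics and any distortion apply to the point x, -y, -z); pixel columns grow to the right and rows downward; lengths in m; the calibration is good to about 2 mm. A picture is of the moment at which its call begins.
- robot.job_done(): hands the job in; it is judged then, once.
Trained networks look in a picture, given as the dict that the camera call returned (one of the last four; its "shot" number tells which), for a name from the list of things; names that differ only in an ending like _2 or _b are one class to them, and where a whole thing is asked for, a point or a joint stands for the part that bears it (a point fixed in the world has none). Each returns a list of dicts, best first, with "p" (0 to 1); they miss things now and then, are a little off and sometimes report something else, mostly with a low value. They report only what shows in the picture. A call takes as long as a camera call.
- robot.find_in(picture, thing): "xy" ([column, row] in pixels, amid what is visible of it).
- robot.mark_of(picture, thing): "xy" ([column, row] in pixels: a listed point, or the origin of a listed thing).
The state is a dict: "time": time; "qpos": joint angles; "dq": joint speeds; "tau": joint torques, N m; "position": TCP position; "orientation": TCP orientation; "force": force on the tool from outside, world axes, zero at the start; "wrist_torque": the same for the moment, N m; "opening": finger opening in m; "grasp_force": force on a finger pad.
Only numpy, scipy, OpenCV 4.12 (cv2) and the standard library are available. Lean on these libraries where they do the work, as an engineer would, in place of code of your own. Each camera call takes 0.05 s, during which the arm holds its last target. There are 200 camera calls.

## Working session

There is one attempt and no reset: what is moved stays moved. The work goes in short steps, Python scripts to look and compute and a tool call to move; the robot and the scene stay as the last step left them, time stands still between calls to the robot, and variables do not carry over. Pictures are saved under pics/ and viewed, at most 10 in all, crops included, and the job is handed in when it is done.

Besides the shell and the picture viewer there is one more tool, called after "Emit:" as name(argument=value, ...), one argument or row to a line, values as JSON. carry_out: Moves the arm, as the interface text tells. Its arguments: {"type":"object","properties":{"xyz":{"type":"array"},"twist":{"type":"array"},"claw":{"type":"array"},"newtons":{"type":"number"}},"required":["xyz","twist","claw"]}

```bash
mkdir -p pics; cat > h.py <<'E'
import numpy as np, cv2
from plant import robot
def K(s):
    f=s["img"].shape[0]/2/np.tan(np.radians(s["vfov"])/2)
    return np.array([[f,0,s["cx"]],[0,f,s["cy"]],[0,0,1.]])
def ray(s,xy):
    u=cv2.undistortPoints(np.array([[xy]],float),K(s),np.array(s["distortion"],float))[0,0]
    return np.array([u[0],-u[1],-1.])
def at_depth(s,xy,w=2):
    c,r=int(round(xy[0])),int(round(xy[1])); p=s["range_z"][max(r-w,0):r+w+1,max(c-w,0):c+w+1]; p=p[p>0]
    d=np.median(p) if p.size else np.nan
    P=np.array(s["pose"]); return P[:3,:3]@(ray(s,xy)*d)+P[:3,3]
def at_z(s,xy,z):
    P=np.array(s["pose"]); d=P[:3,:3]@ray(s,xy); o=P[:3,3]; return o+d*(z-o[2])/d[2]
def proj(s,X):
    P=np.array(s["pose"]); c=P[:3,:3].T@(np.array(X)-P[:3,3]); c=c*[1,-1,-1]
    return cv2.projectPoints(c.reshape(1,1,3),np.zeros(3),np.zeros(3),K(s),np.array(s["distortion"],float))[0].ravel()
E
cat > a.py <<'E'
from h import *
np.set_printoptions(precision=4,suppress=True)
st=robot.observe(); print(st["time"],st["position"],st["orientation"],st["opening"])
Z=dict(handle_grip=.098,lever_tip=.12,lock_vice=0,jaw_face=.029,clamp_pad=.012,padlock_green=.012,moving_jaw=0,screen_edge=.177)
for n in ["side","top"]:
    s=robot.snapshot(n); cv2.imwrite(f"pics/{n}0.png",s["img"]); print(n,np.array(s["pose"])[:3])
    for t,z in Z.items():
        for d in robot.mark_of(s,t)[:2]: print(t,round(d["p"],2),np.array(d["xy"]),"z",at_z(s,d["xy"],z),"d",at_depth(s,d["xy"]))
E
python3 a.py
```

```text
0.0 [ 0.1562 -0.6046  0.2302] [[-0.9683 -0.2499 -0.0006]
 [-0.2499  0.9683  0.002 ]
 [ 0.0001  0.0021 -1.    ]] 0.08520645936421244
side [[ 0.9986  0.0412 -0.0327  0.4969]
 [-0.0506  0.588  -0.8072 -0.3676]
 [-0.014   0.8078  0.5893  0.6295]]
lever_tip 0.76 [267.5 191.2] z [0.507  0.4254 0.12  ] d [0.5069 0.4142 0.1272]
lock_vice 0.74 [269.1 236.8] z [0.5072 0.431  0.    ] d [0.5068 0.3993 0.025 ]
lock_vice 0.28 [324.1 312.5] z [0.5976 0.2067 0.    ] d [0.5944 0.1885 0.0199]
jaw_face 0.66 [290.1 217.1] z [0.5545 0.4599 0.029 ] d [0.553  0.4392 0.044 ]
clamp_pad 0.59 [309.7 212.6] z [0.6014 0.4975 0.012 ] d [0.598  0.4697 0.0319]
padlock_green 0.52 [295.8 215.5] z [0.5692 0.4886 0.012 ] d [0.5667 0.4584 0.0337]
top [[-0.014   0.9879 -0.1543  0.3924]
 [-0.9999 -0.0127  0.0097  0.3275]
 [ 0.0076  0.1544  0.988   0.9762]]
handle_grip 0.72 [243.8 254.9] z [0.4243 0.3924 0.098 ] d [0.4235 0.3909 0.1182]
lever_tip 0.5 [231.8 217.1] z [0.5062 0.4169 0.12  ] d [0.5055 0.4164 0.125 ]
lock_vice 0.6 [233.5 225.6] z [0.5007 0.4251 0.    ] d [0.4925 0.4177 0.0741]
jaw_face 0.47 [214.8 202.1] z [0.5557 0.468  0.029 ] d [0.5555 0.4678 0.0306]
clamp_pad 0.62 [217.3 199. ] z [0.5664 0.4644 0.012 ] d [0.563  0.4617 0.0311]
clamp_pad 0.54 [209.1 183.9] z [0.6051 0.4853 0.012 ] d [0.602  0.483  0.0261]
padlock_green 0.63 [208.3 199.4] z [0.5657 0.4868 0.012 ] d [0.5623 0.4837 0.0308]
screen_edge 0.42 [208.9 180.8] z [0.5753 0.4588 0.177 ] d [0.6073 0.4818 0.0371]
```

```bash
python3 - <<'E'
import cv2,numpy as np
a=cv2.imread("pics/side0.png");b=cv2.imread("pics/top0.png")
cv2.imwrite("pics/both.png",np.hstack([cv2.resize(a[:, :],(400,300)),cv2.resize(b,(400,300))]))
t=cv2.resize(b[150:290,170:310],(560,560),interpolation=cv2.INTER_CUBIC)
cv2.imwrite("pics/topcrop.png",t)
E
```

```text
(no output)
```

View pics/both.png

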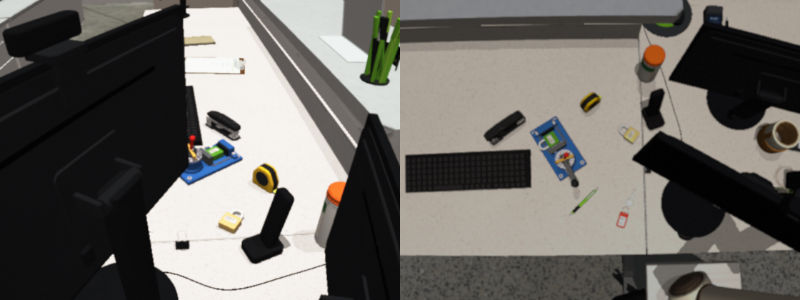

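View pics/topcrop.png

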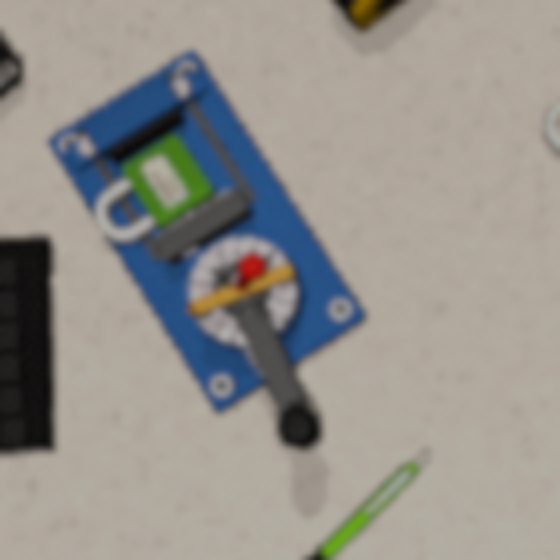

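The side picture shows the vice (~(290,215) in full-res pixels) beyond the tall screen. The top crop shows the blue base with corners at about (190,50), (50,140), (218,410) and (365,318) in crop pixels. The knob is at (299,424) and the red ball at (252,268), to the right of the handle.

```bash
cat > b.py <<'E'
from h import *
from scipy.optimize import least_squares
np.set_printoptions(precision=4,suppress=True)
s=robot.snapshot("top")
c=np.array([(190,50),(50,140),(218,410),(365,318)])/4.+[170,150]
W=np.array([at_z(s,p,.012)[:2] for p in c]); print(W, np.linalg.norm(W-np.roll(W,-1,0),axis=1))
# model corners order: far-right(x156,y-55), far-left(156,55), near-left(-49,55), near-right
M=np.array([(156,-55),(156,55),(-49,55),(-49,-55)])/1000.
def T(p,m): a=p[2]; return m@np.array([[np.cos(a),np.sin(a)],[-np.sin(a),np.cos(a)]])+p[:2]
r=least_squares(lambda p:(T(p,M)-W).ravel(),[.5,.42,.5]); p=r.x; print("vice",p[:2],np.degrees(p[2]),r.fun*1000)
k=at_z(s,np.array((299,424))/4.+[170,150],.119)[:2]; d=k-p[:2]
h=np.arctan2(-d[1],-d[0]); print("knob",k,np.linalg.norm(d),"handle ang",p[2]-h)
b=at_z(s,np.array((252,268))/4.+[170,150],.122)[:2]; print("ball",b)
# screen cloud
P=np.array(s["pose"]); H,Wd=s["range_z"].shape
g=np.stack(np.meshgrid(np.arange(Wd),np.arange(H)),-1).reshape(-1,1,2).astype(float)
u=cv2.undistortPoints(g,K(s),np.array(s["distortion"],float))[:,0]
z=s["range_z"].ravel(); X=(np.c_[u[:,0],-u[:,1],-np.ones(len(u))]*z[:,None])@P[:3,:3].T+P[:3,3]
for lo,hi in((.45,.56),(.25,.45)):
    m=(z>0)&(X[:,2]>lo)&(X[:,2]<hi); q=X[m]; print(lo,m.sum(),"xmax",q[q[:,0].argmax()],"ymax",q[q[:,1].argmax()],"ymin",q[q[:,1].argmin()],"xmin",q[q[:,0].argmin()])
E
python3 b.py
```

```text
[[0.6601 0.4649]
 [0.6032 0.552 ]
 [0.4338 0.4457]
 [0.4889 0.3557]] [0.1041 0.2    0.1055 0.203 ]
vice [0.5013 0.426 ] 32.312657887452865 [ 2.4409 -1.9603  0.5369  3.8258 -3.3332  0.5425  0.3554 -2.408 ]
knob [0.4211 0.3888] 0.08838894151799567 handle ang 0.12920915537951805
ball [0.5061 0.4141]
0.45 6211 xmax [0.4957 0.2164 0.4783] ymax [0.4845 0.2228 0.4754] ymin [ 0.3227 -0.0522  0.4519] xmin [ 0.1918 -0.0332  0.4514]
0.25 30589 xmax [0.8957 0.8358 0.3288] ymax [0.838  0.8513 0.295 ] ymin [ 0.6764 -0.2452  0.2547] xmin [0.1255 0.062  0.2502]
```

```bash
cat > c.py <<'E'
from h import *
G=np.zeros((14,20))
for n in("top","side"):
    s=robot.snapshot(n)
    P=np.array(s["pose"]); H,Wd=s["range_z"].shape
    g=np.stack(np.meshgrid(np.arange(Wd),np.arange(H)),-1).reshape(-1,1,2).astype(float)
    u=cv2.undistortPoints(g,K(s),np.array(s["distortion"],float))[:,0]
    z=s["range_z"].ravel(); X=(np.c_[u[:,0],-u[:,1],-np.ones(len(u))]*z[:,None])@P[:3,:3].T+P[:3,3]
    i=np.floor((X[:,0])/.07).astype(int); j=np.floor((X[:,1]+.8)/.07).astype(int)
    m=(z>0)&(i>=0)&(i<14)&(j>=0)&(j<20)
    np.maximum.at(G,(i[m],j[m]),X[m,2])
print("y:",np.round(np.arange(20)*.07-.8,2))
for i in range(14): print("%.2f"%(i*.07),(G[i]*100).astype(int))
E
python3 c.py
```

```text
y: [-0.8  -0.73 -0.66 -0.59 -0.52 -0.45 -0.38 -0.31 -0.24 -0.17 -0.1  -0.03
  0.04  0.11  0.18  0.25  0.32  0.39  0.46  0.53]
0.00 [0 0 0 0 0 0 0 0 0 0 0 0 1 0 0 0 0 0 0 0]
0.07 [ 0  0  0  0  0  0  0  0  0  0  0  0 29 20  0  0  0  0  0  0]
0.14 [ 0  0  0  0  0  0  0  0  0  0 45 44 30  0  0  0  0  0  0  0]
0.21 [ 0  0  0  0  0  0  0  0 28 34  1  1  1  0  0  0  0  0  0  0]
0.28 [ 0  0  0  0  0  0  0  0 30 48 55 55  1  0  0  0  1  1  0  0]
0.35 [ 0  0  0  0  0  0  8 10  0  0 55 55 51 51  0  0 12 12  0  1]
0.42 [ 0  0  0  0  0  0  7  0  0  0 35 35 51 51 51  0 12 11  1  2]
0.49 [ 0  0  0  0  0  1  9  9  0  0  0  0  0  0 51  0  1 13  4  2]
0.56 [0 0 0 0 0 1 9 9 7 7 0 0 2 2 2 0 0 4 4 5]
0.63 [ 0  0  0  0  0  6 16 26 35 26  1  0 15 16  0  0  6  2  4  6]
0.70 [ 0  0  0  0  0  0  0  0 36 38 38 38 38 16  0  6  6  0  0  0]
0.77 [ 0  0  0  0  0  0  0  0  0  0  0 38 38 33 33 33 33 33 33 33]
0.84 [ 0  0  0  0  0  0  0  0  0  0  0  0 33 33 33 47 47 33 33 33]
0.91 [ 0  0  0  0  0  0  0  0  0  0  0  0  0 33 33 47 47 48 47 45]
```

Emit:
carry_out(
  xyz=[
    [0,0,-1.4],
    [0,0,-2.8],
    [0,0,-4.2],
    [0,0,-5.6],
    [0,0,-7],
    [0,0,-8.4],
    [0,0,-9.8],
    [0,0,-11],
  ],
  twist=[-1,-2,-3,-3,-3,-3,-3,-3],
  claw=[1,1,1,1,1,1,1,1],
)

```text
time: 1.72
position: [0.1556, -0.6041, 0.5647]
orientation: [[-0.844, -0.537, 0.001], [-0.537, 0.844, -0.002], [0.001, -0.003, -1.0]]
force: [1.0, -0.9, 0.9]
opening: 0.0856
grasp_force: 0.0
```

Emit:
carry_out(
  xyz=[
    [-1.2,0.3,-0.5],
    [-2.5,0.6,-1],
    [-3.8,0.9,-1.5],
    [-5.1,1.2,-2],
    [-6.4,1.5,-2.2],
    [-7.7,1.8,-2.2],
    [-9,2.1,-2.2],
    [-10.3,2.4,-2.2],
  ],
  twist=[0,0,0,0,0,0,0,0],
  claw=[1,1,1,1,1,1,1,1],
)

```text
time: 2.38
position: [0.3792, -0.3766, 0.6278]
orientation: [[-0.843, -0.537, 0.001], [-0.537, 0.843, -0.001], [-0.001, -0.001, -1.0]]
force: [-0.2, -1.2, 0.2]
opening: 0.0851
grasp_force: 0.0
```

Emit:
carry_out(
  xyz=[
    [-1,0.9,0],
    [-2,1.8,0],
    [-3,2.7,0],
    [-4,3.6,0],
    [-5,4.5,0],
    [-6,5.4,0],
    [-7,6.3,0],
    [-8,7.2,0],
  ],
  twist=[0,0,0,0,0,0,0,0],
  claw=[1,1,1,1,1,1,1,1],
)

```text
time: 3.05
position: [0.4644, -0.0654, 0.6279]
orientation: [[-0.843, -0.537, 0.001], [-0.537, 0.843, 0.0], [-0.001, -0.001, -1.0]]
force: [2.2, -0.6, 0.5]
opening: 0.0853
grasp_force: 0.0
```

Emit:
carry_out(
  xyz=[
    [-0.8,1.05,0],
    [-1.6,2.1,0],
    [-2.4,3.2,0],
    [-3.3,4.2,0],
    [-4.2,5.3,0],
    [-5,6.4,0],
    [-5.9,7.4,0],
    [-6.8,8.5,0],
  ],
  twist=[0,0,0,0,0,0,0,0],
  claw=[1,1,1,1,1,1,1,1],
)

```text
time: 3.72
position: [0.4992, 0.2579, 0.628]
orientation: [[-0.843, -0.537, 0.001], [-0.537, 0.843, 0.001], [-0.001, 0.0, -1.0]]
force: [0.8, -0.2, 0.8]
opening: 0.0855
grasp_force: 0.0
```

Emit:
carry_out(
  xyz=[
    [-0.6,1.1,0],
    [-1.2,2.2,0],
    [-1.8,3.3,0],
    [-2.3,4.2,0.3],
    [-2.3,4.2,1.6],
    [-2.3,4.2,2.9],
    [-2.3,4.2,4.2],
    [-2.3,4.2,5.5],
  ],
  twist=[0,0,0,0,0,0,0,0],
  claw=[0,0,0,0,0,0,0,0],
)

```text
time: 4.38
position: [0.49, 0.3998, 0.4721]
orientation: [[-0.843, -0.538, 0.001], [-0.538, 0.843, 0.001], [-0.001, 0.0, -1.0]]
force: [0.7, 0.5, 0.3]
opening: 0.0001
grasp_force: 0.0
```

Emit:
carry_out(
  xyz=[
    [0,0,1],
    [0,0,2],
    [0,0,3],
    [0,0,4],
    [0,0,4.5],
    [0,0,4.5],
  ],
  twist=[0,0,0,0,0,0],
  claw=[0,0,0,0,0,0],
)

```text
time: 4.88
position: [0.4889, 0.3986, 0.3338]
orientation: [[-0.844, -0.537, -0.007], [-0.537, 0.844, -0.006], [0.009, -0.002, -1.0]]
force: [0.1, -0.0, -0.4]
opening: -0.0001
grasp_force: 0.0
```

```bash
cat > w.py <<'E'
from h import *
import sys
np.set_printoptions(precision=4,suppress=True)
st=robot.observe(); print(st["time"],st["position"],st["opening"],st["qpos"])
s=robot.snapshot("wrist"); cv2.imwrite(f"pics/{sys.argv[1]}.png",s["img"]); np.save("w.npy",s,allow_pickle=True)
for t,z in dict(handle_grip=.098,lever_tip=.12,lock_vice=0,jaw_face=.029,clamp_pad=.012,padlock_green=.012).items():
    for d in robot.mark_of(s,t)[:1]: print(t,round(d["p"],2),np.array(d["xy"]),"z",at_z(s,d["xy"],z),"d",at_depth(s,d["xy"]))
E
python3 w.py wr1
```

```text
4.8833 [0.4889 0.3986 0.3338] -5.0656626411070514e-05 [  53.8215   20.2295   12.2052   -0.0942  -82.4892 -111.3364]
handle_grip 0.68 [299.7 111.9] z [0.4203 0.3883 0.098 ] d [0.4209 0.3868 0.1186]
lever_tip 0.67 [278.3 203.1] z [0.508  0.4183 0.12  ] d [0.5064 0.4171 0.1273]
lock_vice 0.86 [284.  185.8] z [0.5097 0.431  0.    ] d [0.4966 0.4194 0.0789]
jaw_face 0.65 [284.6 227.3] z [0.5509 0.4575 0.029 ] d [0.547  0.4544 0.0432]
padlock_green 0.62 [297.2 242.5] z [0.5646 0.4877 0.012 ] d [0.5589 0.4823 0.0317]
```

View pics/wr1.png

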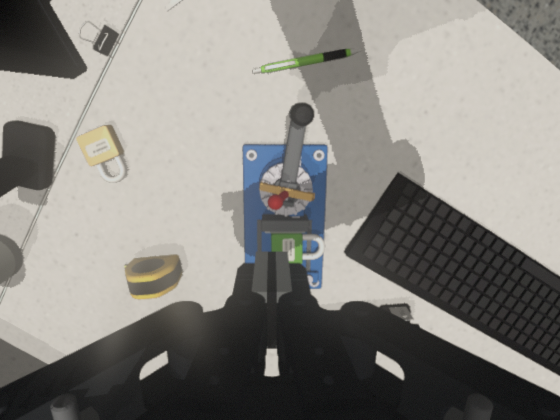

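The wrist picture shows the vice upright in the image: base near corners at (244,145) and (327,145), knob top at (302,114), red ball at (276,203), left of the handle, and crown wheel centred at about (287,190).

```bash
python3 - <<'E'
from h import *
np.set_printoptions(precision=4,suppress=True)
s=np.load("w.npy",allow_pickle=True).item()
im=s["img"].astype(int); m=((im[...,0]>im[...,2]+50)&(im[...,0]>60)).astype(np.uint8); m[330:]=0
ys,xs=np.nonzero(m); print(xs.min(),xs.max(),ys.min(),ys.max())
row=lambda r:(np.nonzero(m[r])[0].min(),np.nonzero(m[r])[0].max())
for r in(146,150,160,170,180,190,200,210,220,230): print(r,row(r),end=" ")
for c in(250,260,270,310,320): print(c,np.nonzero(m[:,c])[0].min(),end=" ")
L=np.array([at_z(s,(row(r)[0]-.5,r),.012)[:2] for r in range(150,232,6)])
R=np.array([at_z(s,(row(r)[1]+.5,r),.012)[:2] for r in range(150,232,6)])
N=np.array([at_z(s,(c,np.nonzero(m[:,c])[0].min()-.5),.012)[:2] for c in(250,260,270,310,320)])
for A in(L,R):
    d=np.linalg.svd(A-A.mean(0))[2][0]; print("\nyaw",np.degrees(np.arctan2(d[1],d[0]))%180)
from scipy.optimize import least_squares
def f(p):
    c,n=np.array([np.cos(p[2]),np.sin(p[2])]),np.array([-np.sin(p[2]),np.cos(p[2])]); o=p[:2]
    return np.r_[np.minimum(abs((L-o)@n-.055),abs((L-o)@n+.055)),np.minimum(abs((R-o)@n-.055),abs((R-o)@n+.055)),(N-o)@c+.049]
r=least_squares(f,[.501,.426,np.radians(32.3)],loss="soft_l1",f_scale=.001);p=r.x;print("vice",p,np.degrees(p[2]),np.round(r.fun*1000,1))
k=at_z(s,(302,114),.119)[:2];d=k-p[:2];print("knob",k,np.linalg.norm(d),"th",p[2]-np.arctan2(-d[1],-d[0]))
print("ball",at_z(s,(276,203),.122),"wheel",at_z(s,(287,190),.062))
E
```

```text
243 326 145 287
146 (np.int64(244), np.int64(326)) 150 (np.int64(243), np.int64(326)) 160 (np.int64(244), np.int64(326)) 170 (np.int64(244), np.int64(325)) 180 (np.int64(244), np.int64(322)) 190 (np.int64(314), np.int64(323)) 200 (np.int64(321), np.int64(321)) 210 (np.int64(311), np.int64(322)) 220 (np.int64(314), np.int64(321)) Traceback (most recent call last):
  File "<stdin>", line 7, in <module>
  File "<stdin>", line 6, in <lambda>
    return umr_minimum(a, axis, None, out, keepdims, initial, where)
ValueError: zero-size array to reduction operation minimum which has no identity
```

```bash
python3 - <<'E'
from h import *
np.set_printoptions(precision=4,suppress=True)
s=np.load("w.npy",allow_pickle=True).item()
L=np.array([at_z(s,q,.012)[:2] for q in((243.5,150),(243.5,165),(243.5,180))])
R=np.array([at_z(s,q,.012)[:2] for q in((326.5,150),(326,168),(323,210),(321.5,222))])
N=np.array([at_z(s,(c,144.5),.012)[:2] for c in(250,260,270,310,320)])
from scipy.optimize import least_squares
def f(p):
    c,n=np.array([np.cos(p[2]),np.sin(p[2])]),np.array([-np.sin(p[2]),np.cos(p[2])]); o=p[:2]
    return np.r_[(L-o)@n+.055,(R-o)@n-.055,(N-o)@c+.049]
r=least_squares(f,[.501,.426,np.radians(32.3)]);p=r.x;print("vice",p,np.degrees(p[2]),np.round(r.fun*1000,1))
k=at_z(s,(302,114),.119)[:2];d=k-p[:2];print("knob",k,np.linalg.norm(d),"th",p[2]-np.arctan2(-d[1],-d[0]))
print("ball",at_z(s,(276,203),.122),"wheel",at_z(s,(287,190),.062))
E
```

```text
vice [0.5039 0.4264 0.5386] 30.860988530495437 [ 1.9  2.1  2.3 -1.9 -1.  -1.2 -2.1  1.2  0.8  0.5 -1.  -1.4]
knob [0.4213 0.3897] 0.09032718148113199 th 0.12040615680250738
ball [0.5087 0.416  0.122 ] wheel [0.5017 0.4276 0.062 ]
```

Emit:
carry_out(
  xyz=[
    [-0.83,-1.1,0.2],
    [-0.83,-1.1,1.5],
    [-0.83,-1.1,2.8],
    [-0.83,-1.1,4.1],
    [-0.83,-1.1,5.4],
    [-0.83,-1.1,6.7],
    [-0.83,-1.1,7.5],
    [-0.83,-1.1,7.5],
  ],
  twist=[0,0,0,0,0,0,0,0],
  claw=[0,0,0,0,0,0,0,0],
)

```text
time: 5.9
position: [0.5264, 0.3828, 0.1075]
orientation: [[-0.844, -0.536, -0.009], [-0.536, 0.844, -0.008], [0.012, -0.002, -1.0]]
force: [0.3, 1.0, -1.0]
opening: -0.0001
grasp_force: 0.0
```

Emit:
carry_out(
  xyz=[
    [0,0.2,0],
    [0,0.4,0],
    [0,0.6,0],
    [0,0.8,0],
    [0,0.95,0],
    [0,1.05,0],
    [0,1.05,0],
  ],
  twist=[0,0,0,0,0,0,0],
  claw=[0,0,0,0,0,0,0],
)

```text
time: 6.48
position: [0.5117, 0.4132, 0.115]
orientation: [[-0.843, -0.538, 0.001], [-0.538, 0.843, 0.002], [-0.002, 0.001, -1.0]]
force: [0.7, -0.3, 0.7]
opening: -0.0003
grasp_force: 0.0
```

```bash
python3 - <<'E'
from h import *
np.set_printoptions(precision=4,suppress=True)
st=robot.observe(); print(st["time"],st["position"],st["force"])
o=[]
for n in("wrist","side"):
    s=robot.snapshot(n)
    for d in robot.mark_of(s,"lever_tip")[:1]: print(n,round(d["p"],2),d["xy"],at_z(s,d["xy"],.12),at_depth(s,d["xy"],1))
    u,v=proj(s,[.503,.4265,.12]).astype(int); h=70 if n=="wrist" else 40
    o.append(cv2.resize(s["img"][max(v-h,0):v+h,max(u-h,0):u+h],(400,400),interpolation=cv2.INTER_CUBIC)); print(u,v)
cv2.imwrite("pics/p2.png",np.hstack(o))
E
```

```text
6.4833 [0.5117 0.4132 0.115 ] [ 0.655  -0.3013  0.7056]
wrist 0.97 [342.6, 279.7] [0.4967 0.4388 0.12  ] [0.4946 0.4357 0.1264]
310 277
side 0.4 [260.8, 184.4] [0.4942 0.4519 0.12  ] [0.495  0.2033 0.2746]
265 190
```

View pics/p2.png

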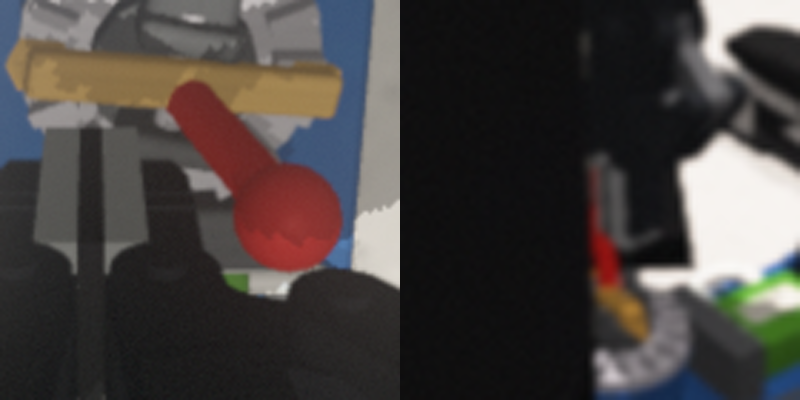

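The lever now leans to the handle's +y: the ball is at about (342,280) in the wrist picture, with the stem leaning right of the bar, clear of the fingers. Measured offset is 13.7 mm, which is +0.27 rad. Next the knob.

Emit:
carry_out(
  xyz=[
    [0,-0.4,-0.8],
    [0,-0.4,-2],
    [1,0.2,-2.8],
    [2.1,0.6,-2.8],
    [3,0.94,-2.8],
    [3,0.94,-2],
    [3,0.94,-1.5],
    [3,0.94,-1.5],
  ],
  twist=[0,0,0,0,0,0,0,0],
  claw=[0,0,1,1,1,1,1,1],
)

```text
time: 7.35
position: [0.4191, 0.3854, 0.1557]
orientation: [[-0.844, -0.537, -0.004], [-0.537, 0.844, -0.005], [0.006, -0.002, -1.0]]
force: [0.9, -0.6, 0.1]
opening: 0.0724
grasp_force: 0.0
```

```bash
python3 - <<'E'
from h import *
np.set_printoptions(precision=4,suppress=True)
st=robot.observe(); print(st["time"],st["position"],st["force"])
for n in("wrist","top"):
    s=robot.snapshot(n)
    for d in robot.mark_of(s,"handle_grip")[:1]+robot.find_in(s,"handle_grip")[:1]: print(n,round(d["p"],2),d["xy"],at_z(s,d["xy"],.098),at_depth(s,d["xy"],1))
    if n=="wrist": cv2.imwrite("pics/p3.png",s["img"])
E
```

```text
7.35 [0.4191 0.3854 0.1557] [ 0.9409 -0.6017  0.1205]
wrist 0.92 [279.3, 236.9] [0.4214 0.3919 0.098 ] [0.4152 0.3874 0.1183]
wrist 0.93 [267.5, 300.3] [0.4607 0.4085 0.098 ] [0.4729 0.4159 0.0737]
top 0.39 [223.4, 204.8] [0.5374 0.4383 0.098 ] [0.5466 0.4453 0.0425]
```

View pics/p3.png

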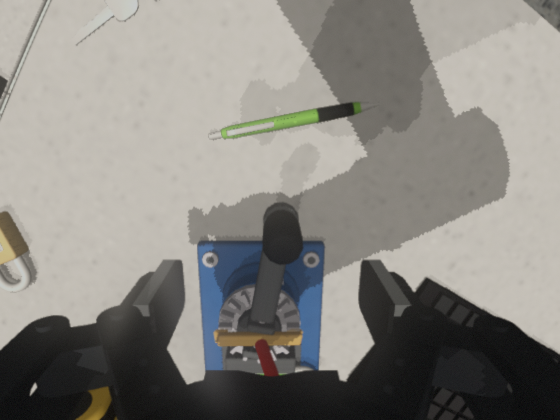

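The knob stands between the open fingers (mark at (279,237)), slightly towards the right finger. Descending and closing.

Emit:
carry_out(
  xyz=[
    [-0.1,0.1,0.8],
    [-0.1,0.1,1.6],
    [-0.1,0.1,2.3],
    [-0.1,0.1,2.5],
    [-0.1,0.1,2.5],
    [-0.1,0.1,2.5],
    [-0.1,0.1,2.5],
    [-0.1,0.1,2.5],
  ],
  twist=[0,0,0,0,0,0,0,0],
  claw=[1,1,1,1,0.5,0,0,0],
  newtons=25,
)

```text
time: 8.32
position: [0.4227, 0.3924, 0.0853]
orientation: [[-0.843, -0.537, 0.002], [-0.537, 0.843, 0.003], [-0.003, 0.001, -1.0]]
force: [0.4, -1.1, 0.9]
opening: 0.0387
grasp_force: 0.0
```

Emit:
carry_out(
  xyz=[
    [0,0,0],
    [0,0,0],
  ],
  twist=[0,0],
  claw=[0,0],
)

```text
time: 8.48
position: [0.4224, 0.3924, 0.085]
orientation: [[-0.843, -0.537, 0.002], [-0.537, 0.843, 0.002], [-0.003, 0.001, -1.0]]
force: [-1.2, 1.3, 3.3]
opening: 0.0223
grasp_force: 27.5
```

```bash
cat > f.py <<'E'
from h import *
np.set_printoptions(precision=4,suppress=True)
A=np.array([.503,.4265]); V=np.radians(31.6)
st=robot.observe(); p=np.array(st["position"]); F=np.array(st["force"]); d=p[:2]-A
th=V-np.arctan2(-d[1],-d[0]); t=np.array([d[1],-d[0]])/np.linalg.norm(d) # clockwise tangent
print("t",round(st["time"],2),"p",p,"F",F,"r",np.linalg.norm(d),"th",round(th,3),"Ft(cw)",F[:2]@t,"Fr",F[:2]@d/np.linalg.norm(d),"op",st["opening"],st["grasp_force"])
E
cat > plan.py <<'E'
# rows (tool units, from the commanded pose x0) to swing along the arc: plan.py th0 th1 n
from f import *
import sys
a,b,n=float(sys.argv[1]),float(sys.argv[2]),int(sys.argv[3]); R=np.array(st["orientation"])[:2,:2]
P=lambda q:A-.09*np.array([np.cos(V-q),np.sin(V-q)])
for q in np.linspace(a,b,n+1)[1:]: print(round(q,3),np.round(np.linalg.solve(R,P(q)-P(a))/.03,2))
E
python3 plan.py 0.12 -0.5 8
```

```text
t 8.48 p [0.4224 0.3924 0.085 ] F [-1.1534  1.3427  3.2897] r 0.08753045998464756 th 0.151 Ft(cw) 1.6860078079677077 Fr 0.5391792372317668 op 0.022262564154623913 27.48643446197093
0.042 [ 0.02 -0.23]
-0.035 [ 0.03 -0.46]
-0.112 [ 0.01 -0.7 ]
-0.19 [-0.02 -0.93]
-0.268 [-0.07 -1.15]
-0.345 [-0.13 -1.38]
-0.422 [-0.22 -1.59]
-0.5 [-0.32 -1.8 ]
```

```bash
python3 plan.py 0.15 -0.5 8
```

```text
t 8.48 p [0.4224 0.3924 0.085 ] F [-1.1534  1.3427  3.2897] r 0.08753045998464756 th 0.151 Ft(cw) 1.6860078079677077 Fr 0.5391792372317668 op 0.022262564154623913 27.48643446197093
0.069 [ 0.03 -0.24]
-0.013 [ 0.04 -0.49]
-0.094 [ 0.03 -0.73]
-0.175 [ 0.   -0.97]
-0.256 [-0.05 -1.21]
-0.338 [-0.11 -1.44]
-0.419 [-0.2  -1.67]
-0.5 [-0.3  -1.89]
```

Emit:
carry_out(
  xyz=[
    [0.03,-0.24,0],
    [0.04,-0.49,0],
    [0.03,-0.73,0],
    [0,-0.97,0],
    [-0.05,-1.21,0],
    [-0.11,-1.44,0],
    [-0.2,-1.67,0],
    [-0.28,-1.86,0],
  ],
  twist=[0,0,0,0,0,0,0,0],
  claw=[0,0,0,0,0,0,0,0],
)

```text
time: 9.15
position: [0.461, 0.3497, 0.085]
orientation: [[-0.843, -0.537, 0.004], [-0.537, 0.843, 0.003], [-0.005, 0.001, -1.0]]
force: [1.1, 2.5, 4.5]
opening: 0.0217
grasp_force: 27.7
```

Emit:
carry_out(
  xyz=[
    [0,0,0],
  ],
  twist=[0],
  claw=[0],
)

```text
time: 9.23
position: [0.4617, 0.3493, 0.085]
orientation: [[-0.844, -0.537, 0.004], [-0.537, 0.844, 0.003], [-0.005, 0.0, -1.0]]
force: [1.8, 1.3, 5.7]
opening: 0.0217
grasp_force: 27.8
```

```bash
python3 f.py; python3 w.py wr4
```

```text
t 9.23 p [0.4617 0.3493 0.085 ] F [1.8088 1.2887 5.6525] r 0.08753589327111906 th -0.527 Ft(cw) -0.9858532555785894 Fr -1.990115827325455 op 0.02173062377941561 27.75275803564
9.2333 [0.4617 0.3493 0.085 ] 0.02173062377941561 [  53.1837   25.7632  -17.1011    0.1184  -46.8675 -110.804 ]
handle_grip 0.61 [271.  282.4] z [0.4601 0.3478 0.098 ] d [0.4518 0.3425 0.1162]
```

View pics/wr4.png

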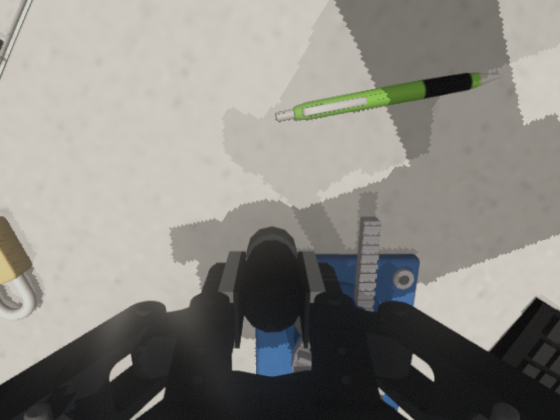

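The grip followed the knob: it is between the fingers at (271,282), with the handle at about -0.52 rad. The force stayed under 3 N, so it free-wheels. Now the first clockwise stroke.

```bash
sed -i 's/A-.09\*/A-.0875*/' plan.py; python3 plan.py -0.527 0.5 14
```

```text
t 9.58 p [0.4612 0.3496 0.085 ] F [3.2443 0.615  4.5996] r 0.08752494591476787 th -0.521 Ft(cw) -2.5558250312817785 Fr -2.090856528066159 op 0.02206941314278239 27.753256259456975
-0.454 [0.1  0.19]
-0.38 [0.18 0.39]
-0.307 [0.25 0.59]
-0.234 [0.3 0.8]
-0.16 [0.34 1.01]
-0.087 [0.37 1.22]
-0.013 [0.37 1.43]
0.06 [0.36 1.65]
0.133 [0.34 1.86]
0.207 [0.3  2.07]
0.28 [0.25 2.28]
0.353 [0.18 2.48]
0.427 [0.09 2.68]
0.5 [-0.01  2.87]
```

Emit:
carry_out(
  xyz=[
    [0.1,0.19,0],
    [0.18,0.39,0],
    [0.25,0.59,0],
    [0.3,0.8,0],
    [0.34,1.01,0],
    [0.37,1.22,0],
  ],
  twist=[0,0,0,0,0,0],
  claw=[0,0,0,0,0,0],
)

```text
time: 10.08
position: [0.4327, 0.3742, 0.0849]
orientation: [[-0.843, -0.538, 0.005], [-0.538, 0.843, 0.002], [-0.005, -0.001, -1.0]]
force: [7.8, -0.9, 3.5]
opening: 0.0218
grasp_force: 27.6
```

```bash
python3 f.py
```

```text
t 10.08 p [0.4327 0.3742 0.0849] F [ 7.7937 -0.8808  3.4647] r 0.08759441078298102 th -0.088 Ft(cw) -5.359877741089154 Fr -5.726155086034682 op 0.021762760252124327 27.632015390699962
```

Emit:
carry_out(
  xyz=[
    [0,0.21,0],
    [-0.01,0.43,0],
    [-0.03,0.64,0],
    [-0.07,0.85,0],
  ],
  twist=[0,0,0,0],
  claw=[0,0,0,0],
)

```text
time: 10.42
position: [0.4206, 0.396, 0.0849]
orientation: [[-0.843, -0.537, 0.004], [-0.537, 0.843, -0.0], [-0.003, -0.002, -1.0]]
force: [7.1, -4.5, 5.1]
opening: 0.0222
grasp_force: 27.8
```

```bash
python3 f.py
```

```text
t 10.42 p [0.4206 0.396  0.0849] F [ 7.1078 -4.533   5.1259] r 0.08786663572235703 th 0.197 Ft(cw) -6.717753020344599 Fr -5.093192131863796 op 0.022159891637083925 27.795140114685637
```

Emit:
carry_out(
  xyz=[
    [-0.02,0.1,0],
    [-0.05,0.2,0],
  ],
  twist=[0,0],
  claw=[0,0],
)

```text
time: 10.58
position: [0.4186, 0.4017, 0.0849]
orientation: [[-0.843, -0.538, 0.004], [-0.538, 0.843, -0.001], [-0.003, -0.002, -1.0]]
force: [6.7, -3.3, 6.3]
opening: 0.022
grasp_force: 27.9
```

```bash
python3 f.py
```

```text
t 10.58 p [0.4186 0.4017 0.0849] F [ 6.6927 -3.3397  6.2779] r 0.08794556939931224 th 0.265 Ft(cw) -5.092491926830476 Fr -5.478289858049381 op 0.02196724963555932 27.868023274713778
```

Emit:
carry_out(
  xyz=[
    [-0.03,0.1,0],
    [-0.07,0.2,0],
  ],
  twist=[0,0],
  claw=[0,0],
)

```text
time: 10.75
position: [0.4171, 0.4074, 0.0849]
orientation: [[-0.843, -0.537, 0.003], [-0.537, 0.843, -0.001], [-0.002, -0.003, -1.0]]
force: [5.6, -4.4, 7.2]
opening: 0.0224
grasp_force: 28.0
```

```bash
python3 f.py
```

```text
t 10.75 p [0.4171 0.4074 0.0849] F [ 5.5773 -4.4126  7.2256] r 0.08802862880475489 th 0.332 Ft(cw) -5.519078903829113 Fr -4.485218167621862 op 0.022421310057465574 27.95414597276249
```

Emit:
carry_out(
  xyz=[
    [-0.04,0.1,0],
    [-0.08,0.2,0],
  ],
  twist=[0,0],
  claw=[0,0],
)

```text
time: 10.92
position: [0.4158, 0.4134, 0.0849]
orientation: [[-0.843, -0.537, 0.003], [-0.537, 0.843, -0.002], [-0.001, -0.003, -1.0]]
force: [6.3, -4.3, 7.8]
opening: 0.0221
grasp_force: 28.0
```

```bash
python3 f.py
```

```text
t 10.92 p [0.4158 0.4134 0.0849] F [ 6.3133 -4.3202  7.7959] r 0.08815755549875395 th 0.403 Ft(cw) -5.207184342081322 Fr -5.604189247816072 op 0.02205267104148233 27.961216641997453
```

Emit:
carry_out(
  xyz=[
    [-0.05,0.1,0],
    [-0.09,0.19,0],
  ],
  twist=[0,0],
  claw=[0,0],
)

```text
time: 11.08
position: [0.415, 0.4195, 0.0849]
orientation: [[-0.843, -0.537, 0.003], [-0.537, 0.843, -0.002], [-0.001, -0.003, -1.0]]
force: [5.6, -4.5, 7.3]
opening: 0.0221
grasp_force: 28.0
```

```bash
python3 f.py; python3 - <<'E'
from h import *
o=[]
for n,h in(("side",45),("top",45)):
    s=robot.snapshot(n)
    u,v=proj(s,[.56,.462,.03]).astype(int)
    o.append(cv2.resize(s["img"][v-h:v+h,u-h:u+h],(400,400),interpolation=cv2.INTER_CUBIC)); print(u,v)
cv2.imwrite("pics/p5.png",np.hstack(o))
E
```

```text
t 11.08 p [0.415  0.4195 0.0849] F [ 5.5767 -4.5155  7.3048] r 0.08828943814752718 th 0.472 Ft(cw) -4.941700870082687 Fr -5.202832218173244 op 0.022125411701896424 28.002369487658143
292 216
217 200
```

View pics/p5.png

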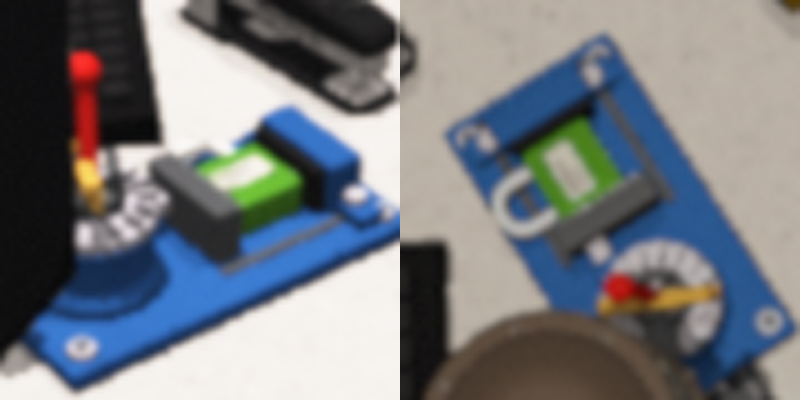

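Jaw, padlock and pad look nearly touching in the side crop (jaw at about (205,200), padlock (245,185)), and the lever still stands at +. The force has stayed flat at about 5.3 N, so there's no grip yet. Back-swing next.

```bash
python3 plan.py 0.472 -0.51 14
```

```text
t 11.18 p [0.415  0.4201 0.0849] F [ 5.2136 -3.1484  7.8051] r 0.08825065641323183 th 0.479 Ft(cw) -3.519781677744805 Fr -4.970392659337662 op 0.022454045506547046 27.976118698861683
0.402 [ 0.09 -0.18]
0.332 [ 0.17 -0.37]
0.262 [ 0.23 -0.57]
0.191 [ 0.28 -0.77]
0.121 [ 0.31 -0.97]
0.051 [ 0.33 -1.17]
-0.019 [ 0.34 -1.38]
-0.089 [ 0.33 -1.58]
-0.159 [ 0.31 -1.78]
-0.229 [ 0.27 -1.99]
-0.3 [ 0.22 -2.18]
-0.37 [ 0.16 -2.38]
-0.44 [ 0.08 -2.57]
-0.51 [-0.01 -2.75]
```

Emit:
carry_out(
  xyz=[
    [0.09,-0.18,0],
    [0.17,-0.37,0],
    [0.23,-0.57,0],
    [0.28,-0.77,0],
    [0.31,-0.97,0],
    [0.33,-1.17,0],
    [0.34,-1.38,0],
  ],
  twist=[0,0,0,0,0,0,0],
  claw=[0,0,0,0,0,0,0],
)

```text
time: 11.77
position: [0.428, 0.3814, 0.0849]
orientation: [[-0.843, -0.538, 0.003], [-0.538, 0.843, 0.003], [-0.004, 0.0, -1.0]]
force: [1.6, 2.1, 5.2]
opening: 0.0218
grasp_force: 27.8
```

Emit:
carry_out(
  xyz=[
    [-0.01,-0.2,0],
    [-0.03,-0.4,0],
    [-0.07,-0.61,0],
    [-0.12,-0.8,0],
    [-0.18,-1,0],
    [-0.26,-1.19,0],
    [-0.35,-1.37,0],
  ],
  twist=[0,0,0,0,0,0,0],
  claw=[0,0,0,0,0,0,0],
)

```text
time: 12.35
position: [0.4582, 0.3514, 0.0849]
orientation: [[-0.843, -0.537, 0.001], [-0.537, 0.843, 0.001], [-0.001, -0.0, -1.0]]
force: [-2.9, 1.5, 9.7]
opening: 0.0222
grasp_force: 28.2
```

```bash
python3 f.py;  python3 plan.py -0.51 0.5 14
```

```text
t 12.35 p [0.4582 0.3514 0.0849] F [-2.8781  1.4745  9.6896] r 0.0874077160322042 th -0.482 Ft(cw) 3.2271575428698935 Fr 0.20708262308676298 op 0.02218520599012183 28.17721152881859
t 12.35 p [0.4582 0.3514 0.0849] F [-2.8781  1.4745  9.6896] r 0.0874077160322042 th -0.482 Ft(cw) 3.2271575428698935 Fr 0.20708262308676298 op 0.02218520599012183 28.17721152881859
-0.438 [0.09 0.19]
-0.366 [0.17 0.38]
-0.294 [0.24 0.58]
-0.221 [0.29 0.79]
-0.149 [0.32 1.  ]
-0.077 [0.34 1.2 ]
-0.005 [0.35 1.41]
0.067 [0.34 1.63]
0.139 [0.31 1.83]
0.211 [0.27 2.04]
0.284 [0.22 2.24]
0.356 [0.15 2.44]
0.428 [0.07 2.64]
0.5 [-0.03  2.82]
```

Emit:
carry_out(
  xyz=[
    [0.05,0.1,0],
    [0.09,0.19,0],
    [0.13,0.29,0],
  ],
  twist=[0,0,0],
  claw=[0,0,0],
)

```text
time: 12.6
position: [0.4505, 0.3566, 0.0849]
orientation: [[-0.844, -0.537, 0.002], [-0.537, 0.844, 0.0], [-0.002, -0.001, -1.0]]
force: [0.6, -0.3, 8.1]
opening: 0.0218
grasp_force: 28.0
```

```bash
python3 f.py
```

```text
t 12.6 p [0.4505 0.3566 0.0849] F [ 0.6073 -0.326   8.0595] r 0.08739651306261088 th -0.375 Ft(cw) -0.6813823124696536 Fr -0.10379216623104294 op 0.02182471643544964 28.04903334908886
```

Emit:
carry_out(
  xyz=[
    [0.03,0.1,0],
    [0.07,0.2,0],
  ],
  twist=[0,0],
  claw=[0,0],
)

```text
time: 12.77
position: [0.446, 0.3601, 0.0849]
orientation: [[-0.843, -0.538, 0.003], [-0.538, 0.843, -0.001], [-0.002, -0.002, -1.0]]
force: [5.5, -3.5, 6.7]
opening: 0.0216
grasp_force: 27.9
```

```bash
python3 f.py
```

```text
t 12.77 p [0.446  0.3601 0.0849] F [ 5.4947 -3.4777  6.6709] r 0.08749160555112728 th -0.31 Ft(cw) -6.434176529478126 Fr -0.9421104851548147 op 0.0216058797098802 27.88847713469295
```

Emit:
carry_out(
  xyz=[
    [0.03,0.1,0],
    [0.06,0.2,0],
  ],
  twist=[0,0],
  claw=[0,0],
)

```text
time: 12.93
position: [0.4416, 0.3641, 0.0849]
orientation: [[-0.843, -0.537, 0.003], [-0.537, 0.843, -0.001], [-0.002, -0.002, -1.0]]
force: [5.5, -3.0, 7.0]
opening: 0.0217
grasp_force: 27.9
```

```bash
python3 f.py
```

```text
t 12.93 p [0.4416 0.3641 0.0849] F [ 5.5263 -3.0276  7.0395] r 0.08752276592578978 th -0.242 Ft(cw) -6.063179416891763 Fr -1.715966194409552 op 0.021716882140208116 27.871400247240672
```

Emit:
carry_out(
  xyz=[
    [0.02,0.1,0],
    [0.04,0.2,0],
  ],
  twist=[0,0],
  claw=[0,0],
)

```text
time: 13.1
position: [0.4376, 0.3682, 0.0849]
orientation: [[-0.843, -0.537, 0.003], [-0.537, 0.843, -0.001], [-0.002, -0.003, -1.0]]
force: [6.7, -4.0, 7.0]
opening: 0.0218
grasp_force: 27.9
```

```bash
python3 f.py
```

```text
t 13.1 p [0.4376 0.3682 0.0849] F [ 6.6854 -4.0429  6.9818] r 0.08757121398048465 th -0.176 Ft(cw) -7.466144762225331 Fr -2.301350571774764 op 0.021817908648726122 27.878775087883696
```

Emit:
carry_out(
  xyz=[
    [0.01,0.1,0],
    [0.02,0.2,0],
  ],
  twist=[0,0],
  claw=[0,0],
)

```text
time: 13.27
position: [0.434, 0.3726, 0.0849]
orientation: [[-0.843, -0.537, 0.003], [-0.537, 0.843, -0.002], [-0.001, -0.003, -1.0]]
force: [7.2, -5.4, 7.1]
opening: 0.0223
grasp_force: 27.9
```

```bash
python3 f.py
```

```text
t 13.27 p [0.434  0.3726 0.0849] F [ 7.1664 -5.396   7.0918] r 0.08760811089672585 th -0.112 Ft(cw) -8.663964039191653 Fr -2.3260383836254315 op 0.0222718190409581 27.92026641258417
```

Resistance rises clearly: about 6.1, then 7.5, then 8.7 N, at the expected slope. That's roughly 0.22 N m above free running, so snug. Stop, ease off and let go.

Emit:
carry_out(
  xyz=[
    [0,-0.04,0],
    [0,-0.04,0],
    [0,-0.04,0],
    [0,-0.04,0],
    [0,-0.04,0],
    [0,-0.04,-0.3],
    [0,-0.04,-1],
    [0,-0.04,-2],
  ],
  twist=[0,0,0,0,0,0,0,0],
  claw=[0,0.5,0.8,0.8,0.8,0.8,0.8,0.8],
)

```text
time: 13.93
position: [0.4309, 0.3717, 0.142]
orientation: [[-0.844, -0.537, -0.004], [-0.537, 0.844, -0.005], [0.006, -0.002, -1.0]]
force: [0.4, 0.3, -0.1]
opening: 0.068
grasp_force: 0.0
```

Emit:
carry_out(
  xyz=[
    [0,0,-1.2],
    [0,0,-2.4],
    [0,0,-3.6],
    [0,0,-4.8],
    [0,0,-5.5],
    [0,0,-5.5],
  ],
  twist=[0,0,0,0,0,0],
  claw=[0.8,0.8,0.8,0.8,0.8,0.8],
)

```text
time: 14.43
position: [0.4338, 0.3746, 0.3157]
orientation: [[-0.843, -0.538, 0.008], [-0.538, 0.843, 0.009], [-0.012, 0.003, -1.0]]
force: [0.5, 0.4, 0.9]
opening: 0.0683
grasp_force: 0.0
```

```bash
python3 f.py; python3 w.py wr6; python3 - <<'E'
from h import *
w=cv2.imread("pics/wr6.png")
s=robot.snapshot("side"); u,v=proj(s,[.55,.45,.05]).astype(int); h=45
cv2.imwrite("pics/p6.png",np.hstack([cv2.resize(w,(400,300)),cv2.resize(s["img"][v-h:v+h,u-60:u+60],(400,300),interpolation=cv2.INTER_CUBIC)]))
E
```

```text
t 14.43 p [0.4338 0.3746 0.3157] F [0.5264 0.3654 0.8574] r 0.08647490069505247 th -0.092 Ft(cw) -0.02330031469533584 Fr -0.6404078959416276 op 0.06827365507932574 0.0
14.4333 [0.4338 0.3746 0.3157] 0.06827365507932574 [  57.069    13.914     0.7721    0.127   -76.1656 -114.5645]
handle_grip 0.88 [259.1 172.9] z [0.4409 0.3649 0.098 ] d [0.4369 0.3632 0.119 ]
lever_tip 0.82 [294.5 257.9] z [0.4919 0.4399 0.12  ] d [0.4896 0.4379 0.1265]
lock_vice 0.72 [280.5 222.8] z [0.5015 0.4331 0.    ] d [0.481  0.4174 0.073 ]
jaw_face 0.61 [274.8 279.1] z [0.5633 0.4633 0.029 ] d [0.5571 0.4591 0.043 ]
clamp_pad 0.8 [273.9 306.6] z [0.608  0.4907 0.012 ] d [0.5975 0.4837 0.0319]
padlock_green 0.75 [287.9 286.3] z [0.5706 0.4896 0.012 ] d [0.562  0.4829 0.0313]
```

View pics/p6.png

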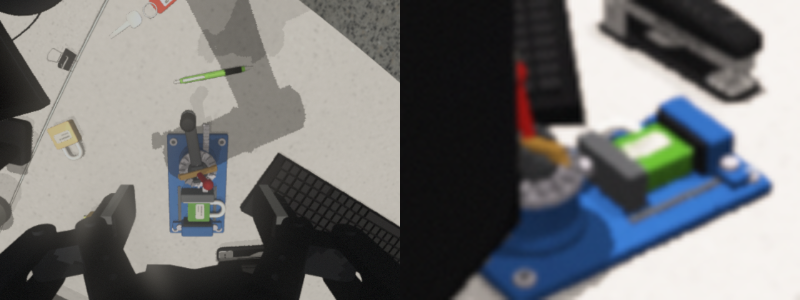

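The left half shows the vice with the gripper well clear: knob at (188,120), lever leaning to the handle's +y, padlock between jaw and pad. In the right half the jaw sits against the padlock. Handing in.

```bash
python3 -c "
from plant import robot
print(robot.job_done())"
```

```text
the job is handed in; nothing more can be done
None
```

I flipped the lever to tighten, swung the handle back to about -0.52 rad (it free-wheeled), and pumped two strokes until resistance rose by about 0.2 to 0.27 N m, which I estimate is a 22 to 27 N hold. The gripper is clear of everything and the job is handed in; the final pictures can't confirm the last millimetre of grip, and the handle drifted roughly 0.1 rad back anticlockwise when I let go.

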